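Stir the drainage pebbles and hang up the paddle

TASK

Take the yellow paddle out of its wooden holder and stir the pebbles in the terracotta pot with its blade until every pebble has clearly left the spot where it lay. Then hang the paddle by its eye on the free red-tipped peg of the tool stand, so that it hangs straight down with at most a gentle sway. Keep all the pebbles in the pot, leave the pot standing where it is, and do not disturb the other things on the table.

Things in the scene. Friction and masses are not known exactly. Their poses are not given: they have to be found in the camera images.
- paddle: flat yellow paddle, 200 mm long, 8 mm thick, about 60 g, standing upright in the holder, eye on top. Origin: centre of the blade's lower end; z runs up the bar, x is the thickness (the eye's hole runs along x), y the width: blade (z 0 to 70 mm) 38 mm wide, the rest 32 mm with straight parallel edges. The eye is a round hole 20 mm across at z = 180 mm
- eye (a point): centre of the paddle's eye (hole 20 mm across, right through the 8 mm bar), axes as the paddle's
- blade_end (a point): centre of the paddle's lower (blade) end, axes as the paddle's
- holder: fixed pale wooden block 60 x 85 x 60 mm (x, y, z), origin under its centre; slot 12 x 42 mm in its top, 50 mm deep (slot floor 10 mm above the table), in which the paddle stands, bar's width along the block's y
- pot: loose round terracotta pot, outer radius 72 mm at the foot and 75 mm at the rim, 70 mm high, wall 4 mm (inside radius about 68 mm at the floor), inner floor 6 mm above its origin, which is under its centre; about 0.9 kg
- stand: fixed pale wooden tool stand, front to its -x; origin under the post. Crossbar along y, 210 mm long, top at 226 mm, front face at x = -3 mm, with two 8 mm pegs: free one at y = +78 (red 12 mm ball tip), other at y = -78 (blue tip, holds a trowel for good). Pegs start at x = 0, z = 215 and rise 18 degrees to the tip at x = -75, z = 240 mm
- peg_mid (a point): middle of the free, red-tipped peg, on its axis; axes as the stand's (the peg points to -x and up 18 degrees)
- peg_tip (a point): centre of the red ball at the free peg's tip; axes as the stand's
- seed_tray: green seed tray with dark soil and seedlings, 158 x 118 x 80 mm high with seedlings, origin under its centre; bystander
- bottle: clear bottle with green label, 60 mm diameter, 180 mm high, origin under its centre; bystander
- pencils: blue pencil cup with pencils, 76 mm diameter, 145 mm high with pencils, origin under its centre; bystander
- pebble0_center (a point): centre of the round white pebble, 24 mm in diameter, 18 g, in the pot
- pebble1_center (a point): centre of the round blue pebble, 24 mm in diameter, 18 g, in the pot
- pebble2_center (a point): centre of the round red pebble, 24 mm in diameter, 18 g, in the pot
- pebble3_center (a point): centre of the round green pebble, 24 mm in diameter, 18 g, in the pot
- pebble4_center (a point): centre of the round brass-yellow pebble, 24 mm in diameter, 18 g, in the pot

How it is judged:
By the outcome, as a careful person would: the job done as asked, in the order asked, and still so for the second after the job is handed in, with the robot touching nothing.
It also fails if it takes over 69 s, if anything falls off the work surface, if the arm or the gripper's body presses on something with over 40 N, if the wrist force passes 120 N, or if a joint passes its speed limit or range.

ROBOT

A 6-joint arm with a two-finger parallel gripper is mounted at the origin on the work surface. World frame = base frame: x ahead of the robot, y to its left, z up, the work surface at z = 0. Lengths are in mm, angles in degrees, forces in N, time in s.
With the tool pointing down it reaches from about 300 to 850 mm from the base axis. Payload 4.2 kg.
Tool frame: the origin (TCP) lies midway between the tips of the shut fingers; the grasp point (between the pads) lies 19 mm behind it; z points along the fingers, y is the line along which they close (so a half turn about z gives the same grasp; the last joint's range is limited). The gripper opens to 91 mm and grips with 3 to 60 N. Pads are 32 mm wide; open, the fingers measure 118 mm over their backs; the gripper's body (76 mm by 178 mm) begins 60 mm behind the grasp point.
Start: joints at [74.485, 18.312, 89.639, -0, 72.044, -1.146], TCP at [142.704, 557.027, 213.976] pointing down, gripper open.
Joint ranges: [-177.97, 177.97], [-48.28, 115.42], [12.27, 149.76], [-77.06, 257.06], [2.81, 150.46], [-146.56, 146.56]. Speed limits (degrees/s): [147.25, 147.25, 180, 180, 180, 180].

INTERFACE

Orientations are given as [roll, pitch, yaw] about the fixed x, y, z axes, in that order (R = Rz(yaw) Ry(pitch) Rx(roll)).
In Python, from workcell import state, grab_frame, camera_model, workorder gives the robot as it stands.
- The arm moves only by the tool carry_out, never from a script. Its argument "commands" is a list of rows, each a list of 7 numbers: the turn, a rotation vector about the tool's x, y, z in degrees, then the shift along the tool's x, y, z in mm, then the opening, from -1 (shut) to 1 (fully open). In form: [[ax, ay, az, dx, dy, dz, hand], ...]. A call has 1 to 20 rows; each row is the pose to reach, as a shift and turn from the pose commanded when the call began, along the tool's axes at that moment; what a row does not reach only later rows make up. A row lasts 1/10 s, in which the tool goes at most 50 mm and 8.59 degrees, less where a joint would pass 70% of its speed; a pose out of reach is approached as far as the arm can. A call with a gripper value outside its range is refused whole. The fingers move at their own pace and stop on an object; "force" is the grip in N (left out, the last holds). Time passes only in rows, so rows that repeat a pose let the fingers close. It gives the time, the measured TCP pose, the force, the opening and the grip force at its end, in the units of the state.
- state(): the state, without advancing time (a new reading comes with each control period).
- grab_frame(name): name is "side" or "top" or "wrist"; returns the picture (480x640x3 uint8, red, green, blue); there is no depth.
- camera_model(name): a dict with "fx", "fy", "cx", "cy" (pixels), "origin" and "rotation" of the camera in the world; the wrist camera has in their place "mount" (4x4, takes a point from camera to tool coordinates, whose origin is the TCP and whose axes are the flange's). Camera axes: x right, y up, looking along -z (the intrinsics and any distortion apply to the point x, -y, -z); pixel columns grow to the right and rows downward; lengths in mm; the calibration is good to about 2 mm. The wrist camera is an equidistant fisheye: a pixel r from the principal point sees the ray r / f radians off the axis. A picture is of the moment at which its call begins: read the wrist's pose just before it. camera_model takes no time and is no camera call.
- workorder.job_done(): hands the job in; it is judged then, once.
The state is a dict: "time_s": time; "qpos": joint angles; "qvel": joint speeds; "effort": joint torques, N m; "ee_pos": TCP position; "ee_rot": TCP orientation; "force": force on the tool from outside, world axes, zero at the start; "torque": the same for the moment, N m; "gripper_width": finger opening in mm; "gripper_force": force on a finger pad.
Only numpy, scipy, OpenCV 4.12 (cv2) and the standard library are available. Lean on these libraries where they do the work, as an engineer would, in place of code of your own. Each camera call takes 0.05 s, during which the arm holds its last target. There are 200 camera calls.

## Working session

There is one attempt and no reset: what is moved stays moved. The work goes in short steps, Python scripts to look and compute and a tool call to move; the robot and the scene stay as the last step left them, time stands still between calls to the robot, and variables do not carry over. Pictures are saved under pics/ and viewed, at most 10 in all, crops included, and the job is handed in when it is done.

Besides the shell and the picture viewer there is one more tool, called as name([rows], argument=value, ...), one row to a line, values as JSON. carry_out: Moves the arm, as the interface text tells. Its arguments: {"type":"object","properties":{"commands":{"type":"array"},"force":{"type":"number"}},"required":["commands"]}

```bash
ls; mkdir -p pics; python3 - <<'E'
from workcell import state, grab_frame, camera_model
import cv2,numpy as np
s=state();print(s)
for n in("top","side","wrist"):
    im=grab_frame(n);cv2.imwrite(f"pics/{n}0.png",im[:,:,::-1]);print(n,camera_model(n))
E
```

```text
pics
{'time_s': 0.0, 'qpos': array([ 7.44840539e+01,  1.83512640e+01,  8.97062827e+01, -3.21439847e-03,
        7.20438072e+01, -1.14667459e+00]), 'qvel': array([ 0.04508287, -0.11971286, -0.04036779, -0.13813384, -0.04199226,
       -0.01410543]), 'effort': array([ 1.53525662e-04, -4.12464023e+01, -2.31976175e+01,  7.28286593e-02,
        4.55609872e-02, -1.34907018e-04]), 'ee_pos': array([142.58658254, 556.51813404, 213.12490023]), 'ee_rot': array([-1.79898605e+02,  1.02717836e-03,  1.65631723e+02]), 'force': array([ 0.09543582,  0.59514796, -0.49616703]), 'torque': array([ 0.00802006, -0.02361395,  0.00849708]), 'gripper_force': 0.0, 'gripper_width': 91.28662693532952}
top {'fx': 602.5968517252203, 'fy': 602.5968517252203, 'cx': 317.9192301508595, 'cy': 241.85624518649823, 'origin': array([ 320.11141535,  -10.385617  , 1300.50225955]), 'rotation': array([ 11.24037422,   0.59454539, -88.54358907])}
side {'fx': 592.5630044163245, 'fy': 592.5630044163245, 'cx': 308.1334053354083, 'cy': 234.48113705980734, 'origin': array([ 148.16712008, -897.10113545, 1028.42027256]), 'rotation': array([ 48.38676257,   0.4250842 , -23.88944006])}
wrist {'fx': 371.64829954431775, 'fy': 371.64829954431775, 'cx': 327.92959732639605, 'cy': 241.33168526102017, 'mount': array([[-3.65322091e-05,  9.61049886e-01,  2.76374952e-01,
         7.72518164e+01],
       [ 9.99999952e-01, -4.96222835e-05,  3.04737085e-04,
        -7.59298310e-01],
       [ 3.06581897e-04,  2.76374950e-01, -9.61049839e-01,
        -1.70912582e+02],
       [ 0.00000000e+00,  0.00000000e+00,  0.00000000e+00,
         1.00000000e+00]])}
```

View pics/top0.png

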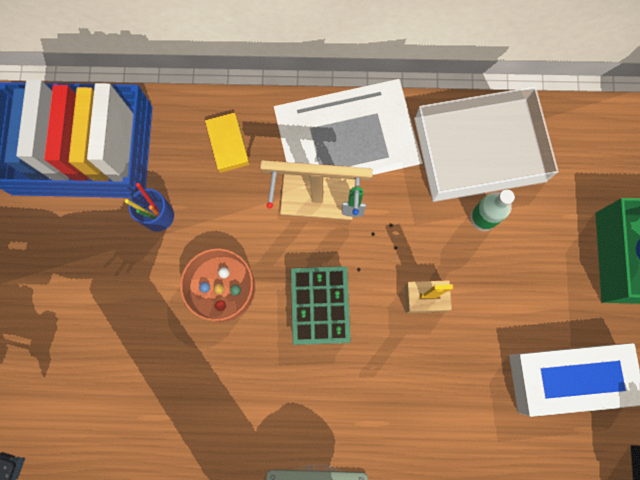

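View pics/side0.png

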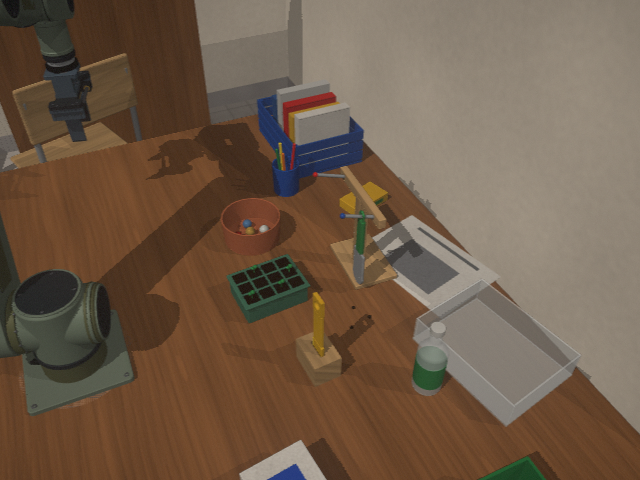

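Top view: pot at (217,285), holder with the paddle at (430,296), red ball at (270,205), blue ball at (355,211). Side view: eye near (319,300), red ball (315,175), blue ball (342,216). Next I measure.

```bash
cat > h.py <<'E'
import numpy as np,cv2
from scipy.spatial.transform import Rotation as R
from workcell import state,grab_frame,camera_model
def rpy(a): return R.from_euler('xyz',a,degrees=True).as_matrix()
def ray(n,p,s=None):
    c=camera_model(n); u,v=(p[0]-c['cx'])/c['fx'],(p[1]-c['cy'])/c['fy']
    if n!='wrist':
        d=rpy(c['rotation'])@np.array([u,-v,-1]); return c['origin'],d/np.linalg.norm(d)
    r=np.hypot(u,v); d=np.array([u/r*np.sin(r),-v/r*np.sin(r),-np.cos(r)])
    T=rpy(s['ee_rot']); M=c['mount']
    return s['ee_pos']+T@M[:3,3],T@M[:3,:3]@d
def plane(n,p,z,s=None):
    o,d=ray(n,p,s); return o+d*(z-o[2])/d[2]
def tri(r1,r2):
    (a,d),(b,e)=r1,r2
    t=np.linalg.lstsq(np.stack([d,-e],1),b-a,rcond=None)[0]
    p,q=a+t[0]*d,b+t[1]*e
    return (p+q)/2,np.linalg.norm(p-q)
def proj(n,P):
    c=camera_model(n); q=rpy(c['rotation']).T@(np.asarray(P,float)-c['origin'])
    return np.array([c['cx']+c['fx']*q[0]/-q[2],c['cy']+c['fy']*q[1]/q[2]])
RNG=dict(red=((0,140,60),(6,255,255)),blue=((100,150,60),(118,255,255)),yellow=((20,150,100),(32,255,255)))
def blobs(im,col,box,minA=8):
    x0,y0,x1,y1=box; h=cv2.cvtColor(im[y0:y1,x0:x1],cv2.COLOR_RGB2HSV)
    m=cv2.inRange(h,*map(np.array,RNG[col]))
    n,l,st,c=cv2.connectedComponentsWithStats(m)
    return [(c[i]+[x0,y0],st[i,4],st[i,:4]+[x0,y0,0,0]) for i in range(1,n) if st[i,4]>=minA],m
E
python3 - <<'E'
from h import *
np.set_printoptions(precision=1,suppress=True)
T=cv2.imread('pics/top0.png')[:,:,::-1].copy();S=cv2.imread('pics/side0.png')[:,:,::-1].copy()
for n,im,c,b in [('top',T,'red',(255,195,285,215)),('side',S,'red',(300,165,330,185)),('top',T,'blue',(340,200,370,222)),('side',S,'blue',(333,208,352,224)),('top',T,'yellow',(400,270,465,320)),('side',S,'yellow',(300,280,340,370))]:
    print(n,c,[x for x in blobs(im,c,b)[0]])
for n,im,b in [('top',T,(170,240,265,330)),('side',S,(210,190,290,260))]:
    x0,y0,x1,y1=b;h=cv2.cvtColor(im[y0:y1,x0:x1],cv2.COLOR_RGB2HSV)
    print(n,h[(y1-y0)//2,::8].tolist())
a=cv2.resize(T[240:330,170:265],None,fx=4,fy=4,interpolation=2);b=cv2.resize(T[270:325,400:465],None,fx=6,fy=6,interpolation=2)
c=cv2.resize(S[280:390,285:350],None,fx=5,fy=5,interpolation=2)
o=np.zeros((600,800,3),np.uint8)
o[:360,:380]=a;o[:330,400:790]=b[:330,:390];
cv2.imwrite('pics/c1.png',o[:,:,::-1]);
o=np.zeros((560,800,3),np.uint8);o[:550,:325]=c
d=cv2.resize(S[155:225,295:385],None,fx=5,fy=5,interpolation=2);o[:350,340:790]=d
cv2.imwrite('pics/c2.png',o[:,:,::-1])
E
```

```text
top red [(array([269.5, 204.9]), np.int32(28), array([267, 203,   6,   5]))]
side red [(array([314.6, 174.4]), np.int32(16), array([313, 172,   4,   5]))]
top blue [(array([355. , 211.4]), np.int32(23), array([353, 209,   5,   6]))]
side blue [(array([342. , 215.2]), np.int32(10), array([341, 214,   3,   4]))]
top yellow [(array([436.1, 291.3]), np.int32(275), array([420, 284,  33,  15]))]
side yellow [(array([318.1, 323.7]), np.int32(564), array([312, 292,  13,  65]))]
top [[13, 150, 197], [13, 149, 203], [10, 154, 141], [9, 153, 226], [106, 104, 172], [8, 143, 203], [19, 156, 191], [9, 155, 214], [48, 57, 98], [9, 151, 145], [10, 152, 169], [13, 152, 195]]
side [[13, 148, 69], [12, 149, 103], [9, 152, 84], [8, 151, 96], [7, 129, 117], [109, 60, 72], [9, 158, 126], [12, 83, 110], [9, 162, 134], [13, 134, 76]]
```

View pics/c1.png

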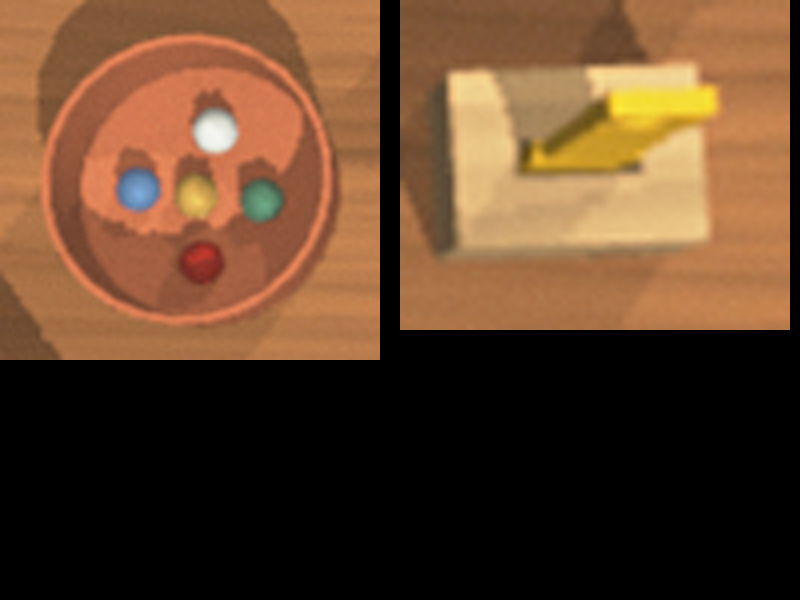

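View pics/c2.png

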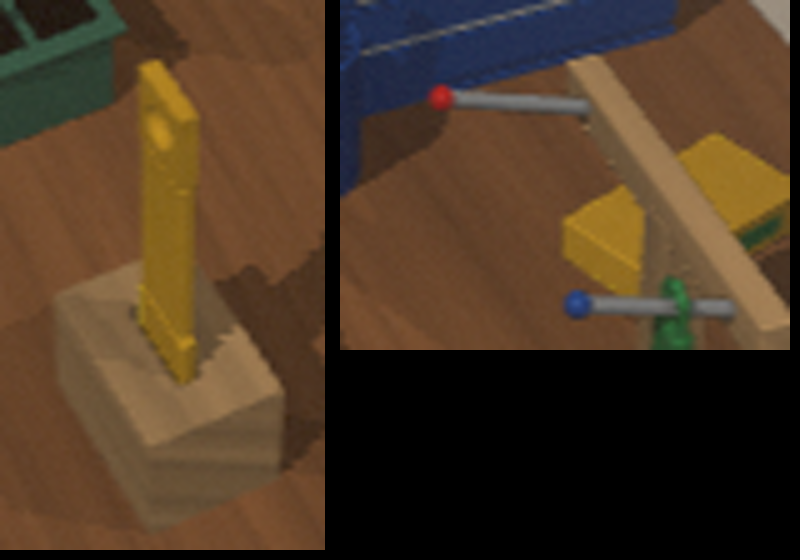

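The crops show five separate pebbles (white north, blue west, yellow centre, green east, red south) with free floor around them. The paddle's top face centre is at about (444,286.8) in the top view and (319,298.2) in the side view. Both peg tips are clear.

```bash
python3 - <<'E'
from h import *
np.set_printoptions(precision=1,suppress=True)
t2=lambda a,b: tri(ray('top',a),ray('side',b))
red,e1=t2((269.5,204.9),(314.6,174.4));blue,e2=t2((355,211.4),(342,215.2))
print('red',red,e1,'blue',blue,e2,np.linalg.norm(red-blue),'yaw',np.degrees(np.arctan2(*(red-blue)[[1,0]]))-90)
print('paddle top',t2((444,286.8),(319,298.2)))
L=lambda x,y:(400+(x-400)/6,270+y/6)
z=210
A,B=[plane('top',L(*p),z) for p in((610,102),(718,100))];print('topface ends',A,B,np.degrees(np.arctan2(*(A-B)[[1,0]]))-90, (A+B)/2)
A,B=[plane('top',L(*p),60) for p in((521,172),(640,168))];print('slot front',A,B,(A+B)/2)
c=[plane('top',L(*p),60) for p in((447,70),(697,65),(710,240),(457,245))];print('holder top',np.array(c),np.mean(c,0))
s=[plane('side',(285+x/5,280+y/5),60) for x,y in((55,298),(160,262),(283,395),(150,445))];print('holder top side',np.array(s),np.mean(s,0))
for z in(70,):
  c=[plane('top',(170+x/4,240+y/4),z) for x,y in((44,180),(332,180),(188,35),(188,325))];print('pot',np.array(c),np.mean(c,0))
s=[plane('side',p,70) for p in((221.5,219),(280,219))];print('pot side check',s)
for n,p in dict(white=(215,131),blue=(138,190),red=(202,263),green=(262,200),yel=(197,197)).items(): print(n,plane('top',(170+p[0]/4,240+p[1]/4),18))
E
```

```text
red [596.9  95.4 241.9] 0.869044310728696 blue [588.5 -59.8 242.7] 1.632512448190375 155.51187035573415 yaw -3.1022674603784566
paddle top (array([ 459.9, -224.4,  211.7]), np.float64(2.899072809506934))
topface ends [ 458.  -208.1  210. ] [ 459.4 -240.7  210. ] 2.451037612620027 [ 458.7 -224.4  210. ]
slot front [ 452.1 -204.5   60. ] [ 454.4 -245.2   60. ] [ 453.3 -224.9   60. ]
holder top [[ 486.7 -179.3   60. ]
 [ 490.5 -265.3   60. ]
 [ 430.4 -268.7   60. ]
 [ 426.6 -182.5   60. ]] [ 458.5 -224.    60. ]
holder top side [[ 428.9 -184.    60. ]
 [ 476.  -184.6   60. ]
 [ 492.7 -265.8   60. ]
 [ 434.6 -265.8   60. ]] [ 458.1 -225.1   60. ]
pot [[467.2 288.   70. ]
 [470.8 139.7  70. ]
 [544.7 218.2  70. ]
 [395.  209.5  70. ]] [469.4 213.8  70. ]
pot side check [array([404. , 235.8,  70. ]), array([538., 175.,  70.])]
white [502.1 210.3  18. ]
blue [469.3 249.8  18. ]
red [431.1 213.2  18. ]
green [465.5 183.   18. ]
yel [466.3 217.9  18. ]
```

```bash
cat >> h.py <<'E'
def rel(pos,yaw,s=None):
    """turn (rotvec, deg) and shift (mm) in tool axes from the present pose to pos, tool down, yaw"""
    s=s or state(); A=rpy(s['ee_rot']); B=rpy([180,0,yaw])
    return np.round(np.r_[R.from_matrix(A.T@B).as_rotvec(degrees=True),A.T@(np.asarray(pos,float)-s['ee_pos'])],1)
E
python3 - <<'E'
from h import *
s=state()
for p,y in [((200,420,300),167),((458.6,-224.5,300),182.5),((458.6,-224.5,156),182.5)]: print(rel(p,y,s).tolist())
E
```

```text
[-0.1, -0.0, -1.4, -89.5, -118.2, -86.5]
[-0.1, -0.0, -16.9, -500.0, -678.4, -85.8]
[-0.1, -0.0, -16.9, -500.0, -678.2, 58.2]
```

carry_out([
  [-0.1,0,0,0,0,-50,1],
  [-0.1,0,0,0,0,-86,1],
  [-0.1,0,-17,-500,-678,-86,1],
  [-0.1,0,-17,-500,-678,-86,1],
  [-0.1,0,-17,-500,-678,-86,1],
  [-0.1,0,-17,-500,-678,-86,1],
  [-0.1,0,-17,-500,-678,-86,1],
  [-0.1,0,-17,-500,-678,-86,1],
  [-0.1,0,-17,-500,-678,-86,1],
  [-0.1,0,-17,-500,-678,-86,1],
  [-0.1,0,-17,-500,-678,-86,1],
  [-0.1,0,-17,-500,-678,-86,1],
  [-0.1,0,-17,-500,-678,-86,1],
  [-0.1,0,-17,-500,-678,-86,1],
  [-0.1,0,-17,-500,-678,-86,1],
  [-0.1,0,-17,-500,-678,-86,1],
  [-0.1,0,-17,-500,-678,-86,1],
  [-0.1,0,-17,-500,-678,-86,1],
  [-0.1,0,-17,-500,-678,-86,1],
  [-0.1,0,-17,-500,-678,-86,1],
])

```text
time_s: 2.15
ee_pos: [460.0, -228.1, 298.4]
ee_rot: [180.0, -0.0, -177.6]
force: [-0.2, 0.5, -0.0]
gripper_width: 91.3
gripper_force: 0.0
```

```bash
python3 - <<'E'
from h import *
grab_frame('top');s=state();im=grab_frame('wrist');cv2.imwrite('pics/w1.png',im[:,:,::-1])
print(s['ee_pos'],s['ee_rot'])
b,m=blobs(im,'yellow',(0,0,640,480),60);print([(c.round(1),a,bb) for c,a,bb in b])
print(rel((458.6,-224.5,156),182.5))
E
```

```text
[ 458.9561653  -225.57399779  298.66957239] [ 1.79823442e+02 -9.61177343e-02 -1.77556433e+02]
[(array([330.6, 229.6]), np.int32(1914), array([310, 204,  44,  50])), (array([517.6, 335.4]), np.int32(392), array([504, 308,  22,  55])), (array([134. , 343.1]), np.int32(86), array([131, 326,   9,  35])), (array([448.5, 389.7]), np.int32(4058), array([312, 364, 273,  43])), (array([471.4, 467. ]), np.int32(94), array([463, 457,  14,  23]))]
[ 2.00e-01 -1.00e-01  0.00e+00 -3.00e-01 -9.00e-01  1.43e+02]
```

View pics/w1.png

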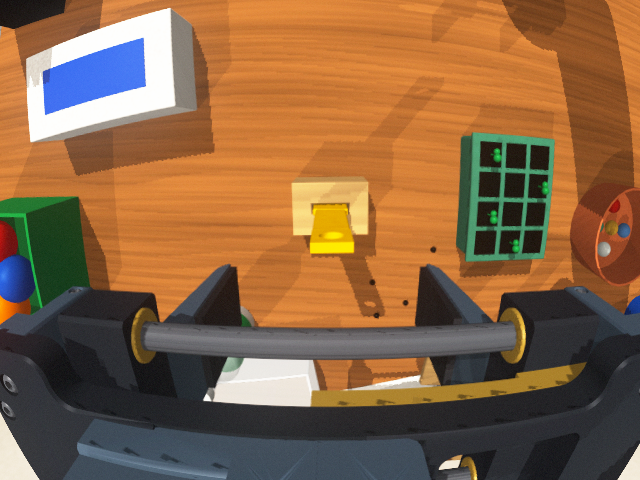

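The wrist view shows the paddle centred between the open fingers, with its top face at about (331,247).

```bash
python3 - <<'E'
from h import *
s=state();print(plane('wrist',(331.5,247.5),210,s))
E
```

```text
[ 460.16001547 -222.16656262  210.        ]
```

carry_out([
  [0,0,0,0,-1,50,1],
  [0,0,0,0,-1,100,1],
  [0,0,0,0,-1,120,1],
  [0,0,0,0,-1,143,1],
  [0,0,0,0,-1,143,1],
  [0,0,0,0,-1,143,1],
])

```text
time_s: 2.85
ee_pos: [458.8, -223.6, 157.7]
ee_rot: [179.9, 0.0, -177.3]
force: [-0.1, 0.0, 0.5]
gripper_width: 91.0
gripper_force: 0.0
```

carry_out([
  [0,0,0,0,0,0,-0.2],
  [0,0,0,0,0,0,-0.2],
  [0,0,0,0,0,0,-1],
  [0,0,0,0,0,0,-1],
  [0,0,0,0,0,0,-1],
  [0,0,0,0,0,0,-1],
  [0,0,0,0,0,0,-1],
  [0,0,0,0,0,0,-1],
], force=20)

```text
time_s: 3.65
ee_pos: [458.8, -224.6, 156.8]
ee_rot: [179.9, 0.0, -177.4]
force: [0.8, -0.6, -0.8]
gripper_width: 31.9
gripper_force: 20.0
```

Gripped on the 32 mm width. Tightening, then pulling straight up.

carry_out([
  [0,0,0,0,0,0,-1],
  [0,0,0,0,0,0,-1],
  [0,0,0,0,0,-15,-1],
  [0,0,0,0,0,-30,-1],
  [0,0,0,0,0,-50,-1],
  [0,0,0,0,0,-80,-1],
  [0,0,0,0,0,-120,-1],
  [0,0,0,0,0,-120,-1],
  [0,0,0,0,0,-120,-1],
], force=55)

```text
time_s: 4.55
ee_pos: [459.0, -224.9, 277.4]
ee_rot: [179.9, 0.1, -177.4]
force: [-0.3, 0.4, -1.8]
gripper_width: 31.6
gripper_force: 55.0
```

```bash
python3 - <<'E'
from h import *
s=state();print(s['ee_pos'],s['ee_rot'],s['gripper_width'],s['force'])
S=grab_frame('side');T=grab_frame('top');cv2.imwrite('pics/s2.png',S[:,:,::-1]);cv2.imwrite('pics/t2.png',T[:,:,::-1])
# blade end centre predicted if grasp unmoved (paddle z0 = TCP -147)
p=s['ee_pos']-[0,0,147]
print('pred side blade end',proj('side',p),'+-19:',proj('side',p+[0,19,0]),proj('side',p-[0,19,0]))
b,m=blobs(S,'yellow',(250,200,400,400),40);print(b)
o=np.hstack([cv2.resize(S[190:390,260:390],(390,600),interpolation=2),cv2.resize(T[200:400,370:500],(390,600),interpolation=2)])
cv2.imwrite('pics/c3.png',o[:,:,::-1])
E
```

```text
[ 458.99174733 -224.88091099  277.3923439 ] [ 1.79938203e+02  8.99075810e-02 -1.77369661e+02] 31.557946266336337 [-0.25245756  0.40717606 -1.82863196]
pred side blade end [317.73185701 327.00408635] +-19: [313.70389996 320.1111358 ] [321.85211465 334.05498879]
[(array([318.86721992, 304.23443983]), np.int32(482), array([314, 262,  11,  71]))]
```

View pics/c3.png

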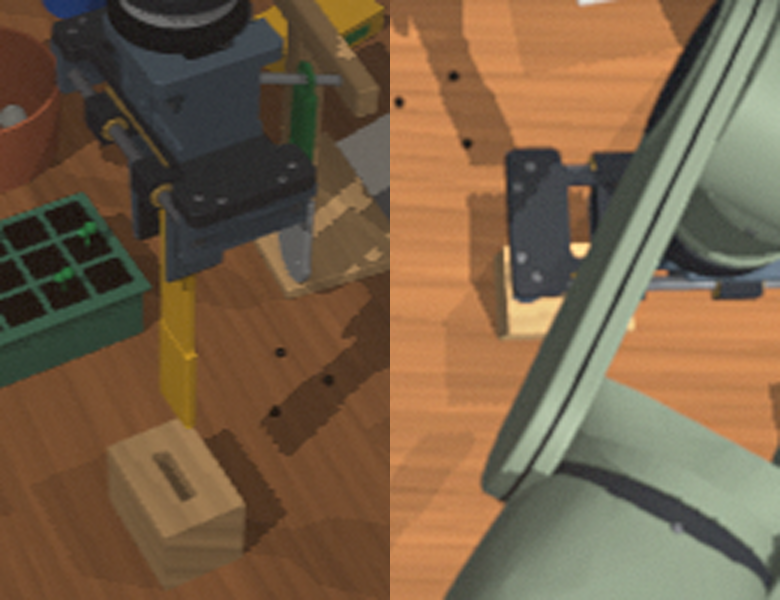

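The paddle came out cleanly, with its lower end at about (319,327) in the side view, where predicted. Next I carry it over the pot to the gap between blue and red.

```bash
python3 - <<'E'
from h import *
s=state();print(rel((441,242,277),225,s).tolist(),rel((441,242,158),225,s).tolist())
E
```

```text
[0.2, -0.0, -42.4, -4.3, 466.7, 0.0] [0.2, -0.0, -42.4, -4.6, 466.3, 119.0]
```

carry_out([
  [0,0,0,0,20,0,-1],
  [0,0,0,0,50,0,-1],
  [0,0,-8,-4,90,0,-1],
  [0,0,-16,-4,130,0,-1],
  [0,0,-24,-4,170,0,-1],
  [0,0,-32,-4,210,0,-1],
  [0,0,-40,-4,250,0,-1],
  [0,0,-42.4,-4,290,0,-1],
  [0,0,-42.4,-4,330,0,-1],
  [0,0,-42.4,-4,370,0,-1],
  [0,0,-42.4,-4,410,0,-1],
  [0,0,-42.4,-4,440,0,-1],
  [0,0,-42.4,-4,460,0,-1],
  [0,0,-42.4,-4,467,0,-1],
  [0,0,-42.4,-4,467,0,-1],
  [0,0,-42.4,-4,467,0,-1],
])

```text
time_s: 6.25
ee_pos: [441.2, 240.9, 277.1]
ee_rot: [179.9, -0.0, -135.0]
force: [0.0, 0.7, -0.8]
gripper_width: 31.8
gripper_force: 55.0
```

```bash
python3 - <<'E'
from h import *
s=state();print(s['ee_pos'],s['ee_rot'],rel((441,242,158),225,s).tolist())
S=grab_frame('side');W=grab_frame('wrist');
o=np.hstack([cv2.resize(S[130:280,190:290],(400,600),interpolation=2),cv2.resize(W[130:330,260:393],(400,600),interpolation=2)])
cv2.imwrite('pics/c4.png',o[:,:,::-1])
E
```

```text
[441.1972231  240.89387672 277.10611951] [ 1.79939079e+02 -2.37015835e-02 -1.34996768e+02] [0.1, -0.0, 0.0, -0.7, 0.8, 119.1]
```

View pics/c4.png

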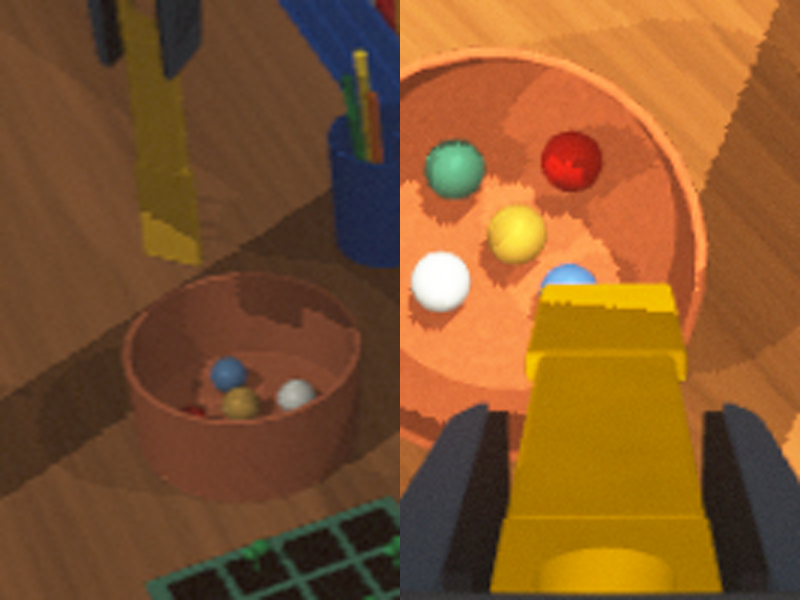

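The blade hangs straight above the pot's upper-left part. All five pebbles are still in place, and the blade's lower edge is at about wrist pixel (330,226).

```bash
python3 - <<'E'
from h import *
s=state()
for p in((544,287),(674,292)): print(plane('wrist',(260+(p[0]-400)/3,130+p[1]/3),130,s))
print('side ends',[plane('side',(190+x/4,130+y/4),130) for x,y in((145,253),(200,264))])
E
```

```text
[453.821094  226.6551999 130.       ]
[427.85756094 254.80447849 130.        ]
side ends [array([428.9905605, 255.106871 , 130.       ]), array([456.47734214, 230.44230605, 130.        ])]
```

carry_out([
  [0,0,0,-0.5,1,40,-1],
  [0,0,0,-0.5,1,75,-1],
  [0,0,0,-0.5,1,95,-1],
  [0,0,0,-0.5,1,108,-1],
  [0,0,0,-0.5,1,119,-1],
  [0,0,0,-0.5,1,119,-1],
  [0,0,0,-0.5,1,119,-1],
])

```text
time_s: 7.05
ee_pos: [441.5, 243.0, 159.3]
ee_rot: [180.0, 0.1, -135.0]
force: [0.9, 0.7, -0.3]
gripper_width: 31.7
gripper_force: 55.0
```

carry_out([
  [0,0,8,-5.6,-0.4,0,-1],
  [0,0,16,-11,-1.5,0,-1],
  [0,0,24,-16.3,-3.5,0,-1],
  [0,0,32,-21.2,-6.1,0,-1],
  [0,0,40,-25.7,-9.4,0,-1],
  [0,0,48,-29.7,-13.2,0,-1],
  [0,0,56,-33.2,-17.6,0,-1],
  [0,0,64,-36,-22.5,0,-1],
  [0,0,72,-38,-27.6,0,-1],
  [0,0,80,-39.4,-33.1,0,-1],
  [0,0,88,-40,-38.6,0,-1],
  [0,0,96,-39.8,-44.2,0,-1],
  [0,0,104,-38.8,-49.7,0,-1],
  [0,0,112,-37.1,-55,0,-1],
  [0,0,120,-34.6,-60,0,-1],
])

```text
time_s: 8.55
ee_pos: [506.3, 226.8, 159.7]
ee_rot: [-179.9, -0.4, 104.6]
force: [-5.3, 4.0, 1.3]
gripper_width: 31.4
gripper_force: 55.0
```

carry_out([
  [0,0,8,-5.6,-0.4,0,-1],
  [0,0,16,-11,-1.5,0,-1],
  [0,0,24,-16.3,-3.5,0,-1],
  [0,0,32,-21.2,-6.1,0,-1],
  [0,0,40,-25.7,-9.4,0,-1],
  [0,0,48,-29.7,-13.2,0,-1],
  [0,0,56,-33.2,-17.6,0,-1],
  [0,0,64,-36,-22.5,0,-1],
  [0,0,72,-38,-27.6,0,-1],
  [0,0,80,-39.4,-33.1,0,-1],
  [0,0,88,-40,-38.6,0,-1],
  [0,0,96,-39.8,-44.2,0,-1],
  [0,0,104,-38.8,-49.7,0,-1],
  [0,0,112,-37.1,-55,0,-1],
  [0,0,112,-37.1,-55,0,-1],
])

```text
time_s: 10.05
ee_pos: [466.4, 178.5, 161.0]
ee_rot: [-179.4, -0.3, -7.2]
force: [1.3, 6.4, -0.2]
gripper_width: 32.0
gripper_force: 55.0
```

```bash
python3 - <<'E'
from h import *
s=state();print(s['ee_pos'],s['ee_rot'],s['qpos'])
S=grab_frame('side');W=grab_frame('wrist');T=grab_frame('top');cv2.imwrite('pics/t5.png',T[:,:,::-1])
o=np.hstack([cv2.resize(S[170:270,210:290],(400,500),interpolation=2),cv2.resize(T[240:330,180:260],(400,500),interpolation=2)])
cv2.imwrite('pics/w5.png',W[:,:,::-1])
cv2.imwrite('pics/c5.png',o[:,:,::-1])
E
```

```text
[466.36144632 178.54881418 160.96347897] [-179.35938198   -0.3087211    -7.2182193 ] [ 19.33752238  13.6786927  104.43316636   0.49581936  61.32649245
 116.31824381]
```

View pics/c5.png

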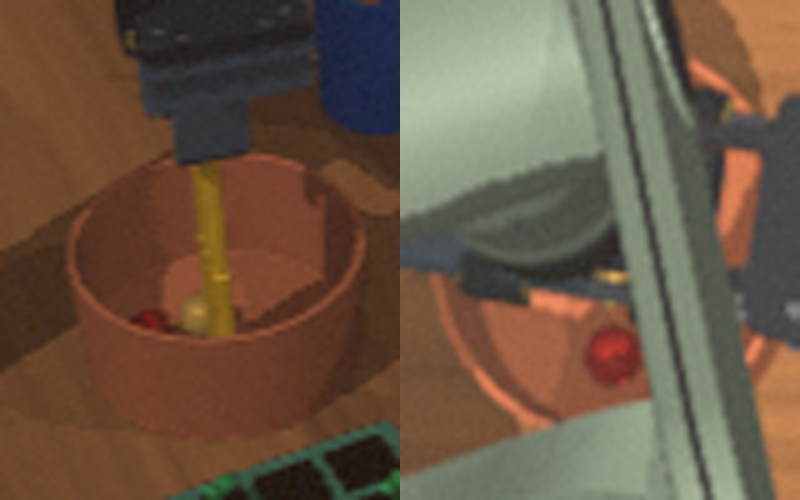

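The side view shows the pot has shifted a few mm (its rim moved about 2.7 px right and 2.5 px down). A pebble probably wedged between the blade edge and the wall. I'll move the blade inward, which also pushes the yellow pebble, then lift out and measure.

carry_out([
  [0,0,0,0,-5,0,-1],
  [0,0,0,0,-10,0,-1],
  [0,0,0,0,-16,0,-1],
  [0,0,0,0,-22,0,-1],
  [0,0,0,0,-28,0,-1],
  [0,0,0,0,-34,0,-1],
  [0,0,0,0,-40,0,-1],
  [0,0,0,0,-45,0,-1],
  [0,0,0,0,-45,0,-1],
  [0,0,0,0,-45,0,-1],
])

```text
time_s: 11.2
ee_pos: [469.9, 219.8, 158.7]
ee_rot: [-179.9, 0.0, -7.0]
force: [0.2, 0.7, -1.2]
gripper_width: 31.7
gripper_force: 55.0
```

carry_out([
  [0,0,0,0,0,-15,-1],
  [0,0,0,0,0,-40,-1],
  [0,0,0,0,0,-80,-1],
  [0,0,0,0,0,-115,-1],
  [0,0,0,0,50,-115,-1],
  [0,0,0,0,100,-115,-1],
  [0,0,0,0,150,-115,-1],
  [0,0,0,0,200,-115,-1],
  [0,0,0,0,220,-115,-1],
  [0,0,0,0,220,-115,-1],
  [0,0,0,0,220,-115,-1],
])

```text
time_s: 12.3
ee_pos: [443.1, 1.2, 273.4]
ee_rot: [-179.9, -0.0, -7.1]
force: [0.7, 0.9, -0.6]
gripper_width: 31.6
gripper_force: 55.0
```

```bash
python3 - <<'E'
from h import *
np.set_printoptions(precision=1,suppress=True)
s=state();print(s['ee_pos'],s['ee_rot'],s['force'])
T=grab_frame('top');S=grab_frame('side')
cv2.imwrite('pics/t6.png',T[:,:,::-1]);cv2.imwrite('pics/s6.png',S[:,:,::-1])
o=np.hstack([cv2.resize(T[235:335,165:265],(400,400),interpolation=2),cv2.resize(S[180:270,205:305],(400,400),interpolation=2)])
cv2.imwrite('pics/c6.png',o[:,:,::-1])
# rim by colour, old and new
for f in('pics/top0.png','pics/t6.png'):
    im=cv2.imread(f)[240:332,170:272]; h=cv2.cvtColor(im,cv2.COLOR_BGR2HSV)
    m=cv2.inRange(h,np.array((0,120,70)),np.array((11,185,255))); c=max(cv2.findContours(m,0,1)[0],key=cv2.contourArea)
    hu=cv2.convexHull(c); (x,y),r=cv2.minEnclosingCircle(hu); e=cv2.fitEllipse(hu)
    print(f,x+170,y+240,r,np.array(e[0])+[170,240],e[1],plane('top',np.array(e[0])+[170,240],70))
E
```

```text
[443.1   1.2 273.4] [-179.9   -0.    -7.1] [ 0.7  0.9 -0.6]
pics/top0.png 216.71286392211914 285.5091896057129 38.078224182128906 [216.9 285. ] (73.75497436523438, 75.35687255859375) [469. 214.  70.]
pics/t6.png 222.6494903564453 284.12166595458984 37.836952209472656 [222.5 283.6] (73.73446655273438, 74.85733032226562) [472.1 202.7  70. ]
```

View pics/c6.png

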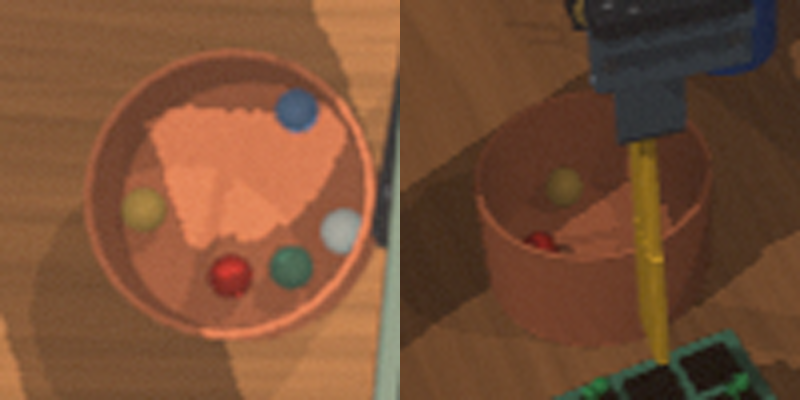

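Measured: the pot centre has slid about 12 mm, from (469,214) to (472,203), and all the pebbles are inside. Blue, white, green and yellow have clearly moved, but red at top-view pixel (222,304) has hardly moved. Next I locate things for a gentle push of red and for pushing the pot back.

```bash
python3 - <<'E'
from h import *
np.set_printoptions(precision=1,suppress=True)
T=cv2.imread('pics/t6.png')[:,:,::-1]
c=np.array([472.1,202.7])
for n,p in dict(white=(341,231),blue=(296,110),red=(230,275),green=(291,267),yel=(143,210)).items():
    q=plane('top',(165+p[0]/4,235+p[1]/4),18); print(n,q[:2],q[:2]-c)
T0=cv2.imread('pics/top0.png')[:,:,::-1]
h=cv2.cvtColor(T0[255:350,280:360],cv2.COLOR_RGB2HSV);m=cv2.inRange(h,np.array((65,80,40)),np.array((90,255,255)))
y,x=np.where(m);print('tray corners z60',plane('top',(280+np.percentile(x,1),265),55),plane('top',(280+np.percentile(x,1),345),55))
s=state();print(s['qpos'])
E
```

```text
white [460.4 151.1] [-11.7 -51.6]
blue [525.2 178.5] [ 53.1 -24.2]
red [435.5 209.2] [-36.6   6.5]
green [440.5 176.9] [-31.6 -25.8]
yel [469.1 257.8] [-3.  55.1]
tray corners z60 [516.6  61.8  55. ] [351.7  56.2  55. ]
[-1.3  4.2 99.2  0.1 76.5 95.6]
```

```bash
python3 - <<'E'
from h import *
s=state();print(rel((447,194.3,273),99,s).tolist())
E
```

```text
[-0.1, -0.1, -105.9, -19.5, -191.2, 0.8]
```

carry_out([
  [0,0,-8,-2,-15,0,-1],
  [0,0,-16,-4,-30,0,-1],
  [0,0,-24,-6,-45,0,-1],
  [0,0,-32,-8,-60,0,-1],
  [0,0,-40,-9,-75,0,-1],
  [0,0,-48,-10,-90,0,-1],
  [0,0,-56,-12,-105,0,-1],
  [0,0,-64,-13,-120,0,-1],
  [0,0,-72,-14,-135,0,-1],
  [0,0,-80,-15,-150,0,-1],
  [0,0,-88,-17,-165,0,-1],
  [0,0,-96,-18,-180,0,-1],
  [0,0,-102,-19,-188,0,-1],
  [0,0,-106,-19.5,-191,0,-1],
  [0,0,-106,-19.5,-191,0,-1],
  [0,0,-106,-19.5,-191,0,-1],
  [0,0,-106,-19.5,-191,0,-1],
])

```text
time_s: 14.1
ee_pos: [446.9, 193.5, 273.6]
ee_rot: [180.0, -0.1, 99.0]
force: [0.8, -0.5, -1.2]
gripper_width: 31.6
gripper_force: 55.0
```

```bash
python3 - <<'E'
from h import *
s=state();print(s['ee_pos'],rel((447,194.3,158),99,s).tolist())
W=grab_frame('wrist')
h=cv2.cvtColor(W,cv2.COLOR_RGB2HSV)
for n,lo,hi in(('red',(0,190,60),(4,255,255)),('green',(65,80,40),(90,255,255)),('blue',(100,80,60),(118,255,255)),('yel',(20,120,80),(32,255,255))):
    m=cv2.inRange(h,np.array(lo),np.array(hi));k,l,st,c=cv2.connectedComponentsWithStats(m)
    print(n,[(c[i].round(1).tolist(),int(st[i,4]),plane('wrist',c[i],18,s)[:2].round(1).tolist()) for i in range(1,k) if 60<st[i,4]<1500])
m=cv2.inRange(h,np.array((20,150,80)),np.array((32,255,255)))
xs=np.where(m[200:,290:370].any(1))[0];print(xs[:1]+200)
for r in (222,225,226,227,228,230): 
    x=np.where(m[r,250:420])[0]; print(r,(x.min()+250,x.max()+250) if len(x) else None)
E
```

```text
[446.87411904 193.47111873 273.60536959] [0.0, -0.1, 0.0, 0.6, 0.2, 115.6]
red [([545.6, 90.3], 463, [696.4, 389.2]), ([321.3, 190.0], 301, [437.4, 208.7])]
green [([520.5, 79.7], 280, [657.0, 391.3]), ([324.1, 218.5], 62, [445.8, 175.8]), ([325.0, 376.3], 656, [481.3, -46.1])]
blue [([391.7, 227.8], 251, [527.1, 177.5])]
yel [([605.2, 10.3], 1189, [789.9, 547.4]), ([534.2, 66.1], 365, [674.5, 415.5]), ([356.7, 154.2], 272, [470.8, 256.2]), ([248.4, 348.2], 258, [371.2, -17.8]), ([407.2, 347.5], 257, [584.9, 17.1]), ([327.6, 362.4], 584, [481.2, -21.6])]
[225]
222 None
225 (np.int64(309), np.int64(348))
226 (np.int64(307), np.int64(349))
227 (np.int64(307), np.int64(349))
228 (np.int64(307), np.int64(349))
230 (np.int64(307), np.int64(350))
```

carry_out([
  [0,0,0,0.5,0,40,-1],
  [0,0,0,0.5,0,75,-1],
  [0,0,0,0.5,0,90,-1],
  [0,0,0,0.5,0,98,-1],
  [0,0,0,0.5,0,105,-1],
  [0,0,0,0.5,0,110,-1],
  [0,0,0,0.5,0,115,-1],
  [0,0,0,0.5,0,115,-1],
  [0,0,0,0.5,0,115,-1],
])

```text
time_s: 15.05
ee_pos: [447.2, 194.0, 159.0]
ee_rot: [179.9, -0.1, 99.0]
force: [-0.1, 0.7, -1.4]
gripper_width: 31.6
gripper_force: 55.0
```

carry_out([
  [0,0,0,3,0,0,-1],
  [0,0,0,7,0,0,-1],
  [0,0,0,11,0,0,-1],
  [0,0,0,15,0,0,-1],
  [0,0,0,19,0,0,-1],
  [0,0,0,23,0,0,-1],
  [0,0,0,26,0,0,-1],
  [0,0,0,26,0,0,-1],
  [0,0,0,26,0,0,-1],
])

```text
time_s: 15.95
ee_pos: [442.9, 219.6, 158.7]
ee_rot: [180.0, -0.1, 99.0]
force: [0.2, -0.1, -0.4]
gripper_width: 31.6
gripper_force: 55.0
```

carry_out([
  [0,0,0,-6,0,0,-1],
  [0,0,0,-12,0,0,-1],
  [0,0,0,-12,0,-20,-1],
  [0,0,0,-12,0,-60,-1],
  [0,0,0,-12,0,-100,-1],
  [0,0,0,-12,0,-114,-1],
  [0,0,0,-12,0,-114,-1],
])

```text
time_s: 16.65
ee_pos: [446.1, 207.4, 275.3]
ee_rot: [179.6, -0.2, 99.0]
force: [0.3, -0.9, -1.2]
gripper_width: 31.6
gripper_force: 55.0
```

```bash
python3 - <<'E'
from h import *
s=state();print(s['ee_pos'],rel((501,97,273),15.4,s).tolist())
E
```

```text
[446.09041699 207.39419071 275.25362431] [0.2, -0.4, 83.6, -117.6, 37.0, 2.1]
```

carry_out([
  [0,0,8,-15,5,0,-1],
  [0,0,16,-30,10,0,-1],
  [0,0,24,-45,14,0,-1],
  [0,0,32,-60,19,0,-1],
  [0,0,40,-75,24,0,-1],
  [0,0,48,-90,29,0,-1],
  [0,0,56,-105,33,0,-1],
  [0,0,64,-117,37,0,-1],
  [0,0,72,-117,37,0,-1],
  [0,0,80,-117,37,0,-1],
  [0,0,83.6,-117,37,0,-1],
  [0,0,83.6,-117,37,0,-1],
  [0,0,83.6,-117,37,0,-1],
])

```text
time_s: 17.95
ee_pos: [499.1, 97.4, 271.3]
ee_rot: [-179.9, 0.1, 15.5]
force: [0.2, 0.4, -0.6]
gripper_width: 31.6
gripper_force: 55.0
```

```bash
python3 - <<'E'
from h import *
np.set_printoptions(precision=1,suppress=True)
T=grab_frame('top');cv2.imwrite('pics/t7.png',T[:,:,::-1])
im=T[240:332,170:272]; h=cv2.cvtColor(im,cv2.COLOR_RGB2HSV)
m=cv2.inRange(h,np.array((0,120,70)),np.array((11,185,255)));c=max(cv2.findContours(m,0,1)[0],key=cv2.contourArea)
e=cv2.fitEllipse(cv2.convexHull(c));print(np.array(e[0])+[170,240],e[1],plane('top',np.array(e[0])+[170,240],70))
for n,lo,hi in(('red',(0,190,60),(4,255,255)),('red2',(176,150,60),(180,255,255)),('green',(60,60,40),(95,255,255)),('blue',(100,60,60),(118,255,255)),('yel',(20,100,80),(32,255,255)),('white',(0,0,110),(180,70,255))):
    k,l,st,cc=cv2.connectedComponentsWithStats(cv2.inRange(h,np.array(lo),np.array(hi)))
    print(n,[(cc[i].round(1),st[i,4],plane('top',cc[i]+[170,240],18)[:2]) for i in range(1,k) if st[i,4]>20])
s=state();print(s['ee_pos'],s['ee_rot'],rel((501,97,170),15.4,s).tolist())
E
```

```text
[236.9 290.9] (42.195701599121094, 54.90195846557617) [457.9 172.3  70. ]
red []
red2 []
green [(array([68.6, 61. ]), np.int32(70), array([442.2, 175.2]))]
blue []
yel [(array([95. , 18.6]), np.int32(30), array([535. , 122.7])), (array([96.4, 27.9]), np.int32(71), array([514.9, 118.8]))]
white [(array([20.3, 46. ]), np.int32(581), array([471.8, 280.6])), (array([57.4, 69.5]), np.int32(2092), array([423.5, 198. ])), (array([45.9,  0.3]), np.int32(25), array([572.8, 231.4])), (array([71.7,  1.2]), np.int32(92), array([572.1, 175. ])), (array([95.7, 22.7]), np.int32(35), array([526. , 120.9])), (array([79.6, 51.9]), np.int32(84), array([462.1, 152.6]))]
[499.2  97.5 271.6] [-179.9    0.1   15.5] [-0.1, 0.1, 0.1, 1.7, 1.1, 101.6]
```

carry_out([
  [0,0,0,1.7,1,40,-1],
  [0,0,0,1.7,1,80,-1],
  [0,0,0,1.7,1,101,-1],
  [0,0,0,1.7,1,101,-1],
  [0,0,0,1.7,-4,101,-1],
  [0,0,0,1.7,-9,101,-1],
  [0,0,0,1.7,-13,101,-1],
  [0,0,0,1.7,-16,101,-1],
  [0,0,0,1.7,-19,101,-1],
  [0,0,0,1.7,-19,101,-1],
])

```text
time_s: 19.0
ee_pos: [497.4, 115.2, 172.7]
ee_rot: [179.8, -0.2, 15.5]
force: [0.9, -5.9, 2.9]
gripper_width: 31.7
gripper_force: 55.0
```

```bash
cat >> h.py <<'E'
def potside(im):
    """bounding edges of the pot in the side view: left/right columns over rows near its widest part"""
    h=cv2.cvtColor(im[185:270,200:310],cv2.COLOR_RGB2HSV)
    m=cv2.inRange(h,np.array((0,120,40)),np.array((10,190,255)))
    m=cv2.morphologyEx(m,cv2.MORPH_OPEN,np.ones((3,3),np.uint8))
    n,l,st,c=cv2.connectedComponentsWithStats(m);i=1+st[1:,4].argmax()
    x=[np.where(l[r]==i)[0] for r in range(85)]
    rows=[(r,v.min(),v.max()) for r,v in enumerate(x) if len(v)>5]
    return [(r+185,a+200,b+200) for r,a,b in rows if r%6==0],rows[-1][0]+185,rows[0][0]+185
E
python3 - <<'E'
from h import *
s=state();print(s['ee_pos'],s['force'])
S=grab_frame('side');cv2.imwrite('pics/s7.png',S[:,:,::-1])
for im in(cv2.imread('pics/side0.png')[:,:,::-1],cv2.imread('pics/s6.png')[:,:,::-1],S): print(potside(im))
E
```

```text
[497.44838373 115.21470042 172.71093401] [ 0.90531121 -5.87560624  2.90735937]
([(203, np.int64(231), np.int64(272)), (209, np.int64(224), np.int64(278)), (215, np.int64(221), np.int64(279)), (221, np.int64(221), np.int64(279)), (227, np.int64(222), np.int64(279)), (233, np.int64(224), np.int64(277)), (239, np.int64(225), np.int64(273)), (245, np.int64(227), np.int64(275)), (251, np.int64(234), np.int64(266))], 254, 198)
([(203, np.int64(239), np.int64(257)), (209, np.int64(229), np.int64(258)), (215, np.int64(225), np.int64(261)), (221, np.int64(224), np.int64(261)), (227, np.int64(225), np.int64(262)), (233, np.int64(226), np.int64(262)), (239, np.int64(227), np.int64(262)), (245, np.int64(228), np.int64(263)), (251, np.int64(233), np.int64(263)), (257, np.int64(246), np.int64(259))], 257, 201)
([(203, np.int64(239), np.int64(265)), (209, np.int64(230), np.int64(266)), (215, np.int64(225), np.int64(266)), (221, np.int64(224), np.int64(267)), (227, np.int64(225), np.int64(266)), (233, np.int64(226), np.int64(267)), (239, np.int64(227), np.int64(267)), (245, np.int64(228), np.int64(268)), (251, np.int64(233), np.int64(271)), (257, np.int64(246), np.int64(259))], 257, 200)
```

carry_out([
  [0,0,0,0,-2,0,-1],
  [0,0,0,0,-4,0,-1],
  [0,0,0,0,-6,0,-1],
  [0,0,0,0,-8,0,-1],
  [0,0,0,0,-10,0,-1],
  [0,0,0,0,-10,0,-1],
])

```text
time_s: 19.65
ee_pos: [495.2, 123.5, 172.8]
ee_rot: [179.7, -0.2, 15.6]
force: [1.8, -8.2, 3.0]
gripper_width: 31.7
gripper_force: 55.0
```

```bash
python3 - <<'E'
from h import *
s=state();print(s['ee_pos'],s['ee_rot'],s['force'])
S=grab_frame('side');cv2.imwrite('pics/s8.png',S[:,:,::-1])
print(potside(S))
E
```

```text
[495.15066338 123.50412054 172.7572301 ] [ 1.79661144e+02 -1.74473904e-01  1.55635594e+01] [ 1.78070501 -8.20322061  2.99007417]
([(203, np.int64(234), np.int64(263)), (209, np.int64(226), np.int64(264)), (215, np.int64(223), np.int64(264)), (221, np.int64(222), np.int64(265)), (227, np.int64(223), np.int64(264)), (233, np.int64(224), np.int64(265)), (239, np.int64(225), np.int64(265)), (245, np.int64(228), np.int64(266)), (251, np.int64(233), np.int64(269))], 255, 199)
```

carry_out([
  [0,0,0,0,-2,0,-1],
  [0,0,0,0,-4,0,-1],
  [0,0,0,0,-4,0,-1],
  [0,0,0,0,-4,0,-1],
])

```text
time_s: 20.1
ee_pos: [494.0, 127.3, 172.8]
ee_rot: [179.7, -0.2, 15.6]
force: [2.2, -7.9, 2.1]
gripper_width: 31.5
gripper_force: 55.0
```

```bash
python3 - <<'E'
from h import *
s=state();print(s['ee_pos'],s['ee_rot'],s['force'])
S=grab_frame('side');cv2.imwrite('pics/s8.png',S[:,:,::-1])
print(potside(S))
E
```

```text
[494.04997121 127.32563868 172.75358079] [ 1.79670356e+02 -1.67459279e-01  1.55546482e+01] [ 2.17683271 -7.92721567  2.06179949]
([(203, np.int64(231), np.int64(262)), (209, np.int64(225), np.int64(263)), (215, np.int64(222), np.int64(263)), (221, np.int64(221), np.int64(264)), (227, np.int64(223), np.int64(264)), (233, np.int64(223), np.int64(264)), (239, np.int64(224), np.int64(264)), (245, np.int64(228), np.int64(265)), (251, np.int64(234), np.int64(267))], 254, 198)
```

carry_out([
  [0,0,0,0,5,0,-1],
  [0,0,0,0,10,0,-1],
  [0,0,0,0,15,0,-1],
  [0,0,0,0,18,-30,-1],
  [0,0,0,0,18,-70,-1],
  [0,0,0,0,18,-100,-1],
  [0,0,0,0,18,-100,-1],
])

```text
time_s: 20.85
ee_pos: [499.6, 113.2, 276.0]
ee_rot: [-179.9, -0.6, 15.4]
force: [-0.2, -0.3, -1.4]
gripper_width: 31.6
gripper_force: 55.0
```

```bash
python3 - <<'E'
from h import *
s=state();print(s['ee_pos'],s['ee_rot'],rel((545,98.2,272),-3.1,s).tolist())
print(potside(grab_frame('side')))
E
```

```text
[499.64021963 113.20270958 275.99735979] [-179.89972375   -0.57832237   15.41920977] [-0.2, -0.6, 18.5, 39.7, 26.5, 4.4]
([(203, np.int64(231), np.int64(266)), (209, np.int64(227), np.int64(267)), (215, np.int64(222), np.int64(267)), (221, np.int64(221), np.int64(274)), (227, np.int64(222), np.int64(279)), (233, np.int64(223), np.int64(277)), (239, np.int64(225), np.int64(279)), (245, np.int64(227), np.int64(275)), (251, np.int64(234), np.int64(267))], 254, 198)
```

carry_out([
  [0,0,6,13,9,0,-1],
  [0,0,12,26,18,0,-1],
  [0,0,18.5,40,26.5,0,-1],
  [0,0,18.5,40,26.5,4,-1],
  [0,0,18.5,40,26.5,4,-1],
  [0,0,18.5,40,26.5,4,-1],
  [0,0,18.5,40,26.5,4,-1],
])

```text
time_s: 21.6
ee_pos: [542.1, 98.0, 267.3]
ee_rot: [-179.9, 0.0, -3.0]
force: [0.6, 0.7, -0.4]
gripper_width: 31.8
gripper_force: 55.0
```

```bash
python3 - <<'E'
from h import *
np.set_printoptions(precision=1,suppress=True)
s=state();W=grab_frame('wrist');T=grab_frame('top');S=grab_frame('side')
for n,i in zip('wts',(W,T,S)): cv2.imwrite(f'pics/{n}9.png',i[:,:,::-1])
np.save('s9.npy',np.r_[s['ee_pos'],s['ee_rot']])
print(s['ee_pos'],s['ee_rot'])
h=cv2.cvtColor(W,cv2.COLOR_RGB2HSV)
for n,lo,hi in(('red',(0,140,60),(6,255,255)),('yel',(20,150,60),(32,255,255)),('green',(65,80,40),(90,255,255)),('blue',(100,80,60),(118,255,255))):
    k,l,st,c=cv2.connectedComponentsWithStats(cv2.inRange(h,np.array(lo),np.array(hi)))
    print(n,[(c[i],st[i]) for i in range(1,k) if st[i,4]>25])
m=cv2.inRange(h,np.array((20,150,60)),np.array((32,255,255)))
for r in range(215,340,6):
    x=np.where(m[r,280:380])[0];print(r,(x.min()+280,x.max()+280) if len(x) else None,end=' ')
o=np.hstack([W[100:350,230:430].repeat(2,0).repeat(2,1),cv2.resize(T[235:335,165:265],(400,500),interpolation=2)])
cv2.imwrite('pics/c9.png',o[:,:,::-1])
E
```

```text
[542.1  98.  267.3] [-179.9    0.    -3. ]
red [(array([  9. , 123.1]), array([  0, 121,  23,   6,  88], dtype=int32)), (array([ 66.2, 136.4]), array([ 41, 130,  59,  14, 282], dtype=int32)), (array([326.7, 180. ]), array([316, 171,  22,  20, 356], dtype=int32)), (array([216. , 293.3]), array([208, 290,  17,   6,  64], dtype=int32))]
yel [(array([218.4,  22.8]), array([ 181,    0,   77,   56, 2999], dtype=int32)), (array([  9.2, 116.4]), array([  0, 114,  26,   7, 117], dtype=int32)), (array([ 65. , 162.8]), array([ 31, 153,  72,  21, 495], dtype=int32)), (array([328.1, 281.1]), array([ 290,  225,   77,  104, 6052], dtype=int32)), (array([194.4, 271. ]), array([190, 268,   9,   7,  37], dtype=int32)), (array([406.6, 340.2]), array([398, 313,  14,  59, 281], dtype=int32)), (array([248.3, 346.8]), array([245, 316,  12,  57, 250], dtype=int32)), (array([328.1, 362.4]), array([286, 359,  85,   7, 519], dtype=int32)), (array([350.5, 393.9]), array([ 179,  376,  326,   31, 3761], dtype=int32))]
green [(array([574.6, 119.4]), array([563, 115,  23,  10, 145], dtype=int32)), (array([419.7, 25
[... 796 characters left out ...]
rray([635.8, 477.7]), array([630, 475,  10,   5,  30], dtype=int32))]
215 None 221 None 227 (np.int64(307), np.int64(350)) 233 (np.int64(306), np.int64(351)) 239 (np.int64(305), np.int64(352)) 245 (np.int64(303), np.int64(354)) 251 (np.int64(302), np.int64(355)) 257 (np.int64(304), np.int64(352)) 263 (np.int64(304), np.int64(353)) 269 (np.int64(302), np.int64(354)) 275 (np.int64(301), np.int64(355)) 281 (np.int64(300), np.int64(356)) 287 (np.int64(299), np.int64(357)) 293 (np.int64(298), np.int64(359)) 299 (np.int64(295), np.int64(360)) 305 (np.int64(293), np.int64(362)) 311 (np.int64(292), np.int64(364)) 317 (np.int64(292), np.int64(365)) 323 (np.int64(290), np.int64(366)) 329 None 335 None
```

View pics/c9.png

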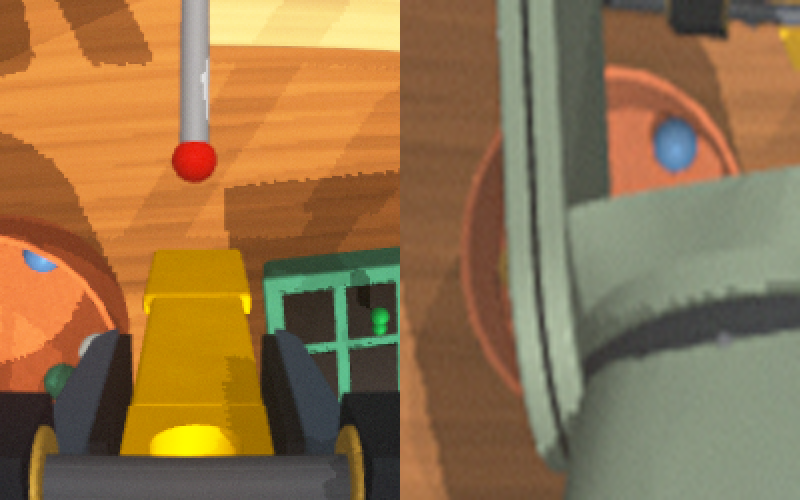

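The wrist view shows the peg's red ball at (327,180), in line with the paddle and its eye at about (328,320). The pot and pebbles look fine.

```bash
python3 - <<'E'
from h import *
np.set_printoptions(precision=1,suppress=True)
v=np.load('s9.npy');s=dict(ee_pos=v[:3],ee_rot=v[3:])
A=rpy(s['ee_rot'])
tool=lambda P:A.T@(np.asarray(P)-s['ee_pos'])
for nm,px in(('blade end back edge',(328.5,225)),('blade shoulder',(328.3,254)),('eye low rim',(327.5,328)),):
    o,d=ray('wrist',px,s);o,d=tool(o),A.T@d
    t=(4-o[0])/d[0]; print(nm,o+d*t)   # back face plane tool x=+4
print('ball wrist@241.9',plane('wrist',(326.7,180.),241.9,s))
r=[ray('wrist',(326.7,180.),s),ray('side',(314.6,174.4)),ray('top',(269.5,204.9))]
print(tri(r[0],r[1]),tri(r[0],r[2]))
n=state();print(n['ee_pos'],n['ee_rot'],rel((555,97.7,209),-3.1,n))
E
```

```text
blade end back edge [  4.    1.5 140.9]
blade shoulder [ 4.   1.2 59.8]
eye low rim [  4.    0.8 -38. ]
ball wrist@241.9 [598.3  94.8 241.9]
(array([597.8,  95. , 242. ]), np.float64(1.1107000224677177)) (array([597.7,  95.4, 237.8]), np.float64(1.1599647301675464))
[542.6  97.9 267.8] [-179.9   -0.    -3. ] [-0.1 -0.   0.1 12.4 -0.3 58.8]
```

carry_out([
  [0,0,0,6,0,25,-1],
  [0,0,0,12,0,48,-1],
  [0,0,0,12,0,60.5,-1],
  [0,0,0,12,0,60.5,-1],
  [0,0,0,12,0,60.5,-1],
  [0,0,0,12,0,60.5,-1],
])

```text
time_s: 22.35
ee_pos: [555.5, 97.4, 208.4]
ee_rot: [-179.9, -0.1, -3.1]
force: [0.7, -0.4, -1.1]
gripper_width: 31.6
gripper_force: 55.0
```

```bash
python3 - <<'E'
from h import *
np.set_printoptions(precision=1,suppress=True)
grab_frame('side');s=state();W=grab_frame('wrist');A=rpy(s['ee_rot'])
print(s['ee_pos'],s['ee_rot'],s['force'])
h=cv2.cvtColor(W,cv2.COLOR_RGB2HSV)
k,l,st,c=cv2.connectedComponentsWithStats(cv2.inRange(h,np.array((0,140,60)),np.array((6,255,255))))
for i in range(1,k):
    if st[i,4]>100 and 280<c[i][0]<380:
        print('ball',c[i],st[i]);r=ray('wrist',c[i],s);P=tri(r,ray('side',(314.6,174.4)));print(P,A.T@(P[0]-s['ee_pos']))
        for z in(238,240,242): print(plane('wrist',c[i],z,s))
        # apparent size -> range
        d=np.sqrt(st[i,4]*4/np.pi)/371.65; print('range by size',6/np.sin(d/2),'geom',np.linalg.norm(P[0]-r[0]))
# bright eye crescent: profile down column 327
print(W[296:332:2,327].tolist())
E
```

```text
[555.5  97.4 208.4] [-179.9   -0.1   -3.1] [-0.3 -0.1 -0.2]
ball [326.2 232.1] [312 220  30  27 661]
(array([597.8,  95. , 241.9]), np.float64(1.1803756633774614)) [ 42.5  -0.  -33.4]
[597.3  94.8 238. ]
[597.8  94.8 240. ]
[598.3  94.7 242. ]
range by size 153.76937859385035 geom 142.22547290031002
[[194, 137, 0], [188, 132, 0], [193, 136, 0], [218, 159, 0], [193, 136, 0], [190, 135, 0], [189, 133, 0], [191, 134, 0], [246, 210, 0], [255, 250, 0], [255, 251, 0], [255, 250, 0], [255, 250, 0], [255, 249, 0], [255, 249, 0], [255, 249, 0], [150, 119, 40], [72, 65, 65]]
```

carry_out([
  [0,0,0,10,-0.5,0,-1],
  [0,0,0,20,-0.5,0,-1],
  [0,0,0,28,-0.5,0,-1],
  [0,0,0,34,-0.5,0,-1],
  [0,0,0,38,-0.5,0,-1],
  [0,0,0,42,-0.5,0,-1],
  [0,0,0,42,-0.5,0,-1],
  [0,0,0,42,-0.5,0,-1],
])

```text
time_s: 23.25
ee_pos: [596.7, 95.5, 207.0]
ee_rot: [-179.9, 0.0, -3.1]
force: [-0.9, -0.5, -1.3]
gripper_width: 31.5
gripper_force: 55.0
```

```bash
cat > look.py <<'E'
from h import *
np.set_printoptions(precision=1,suppress=True)
s=state();W=grab_frame('wrist')
print(s['ee_pos'],s['ee_rot'],s['force'],s['torque'])
h=cv2.cvtColor(W,cv2.COLOR_RGB2HSV)
for n,lo,hi in(('red',(0,140,60),(6,255,255)),('yel',(20,150,60),(32,255,255))):
    k,l,st,c=cv2.connectedComponentsWithStats(cv2.inRange(h,np.array(lo),np.array(hi)))
    print(n,[(c[i],st[i]) for i in range(1,k) if st[i,4]>15 and 260<c[i][0]<400])
print([(r,W[r,327].tolist()) for r in range(250,335,4)])
E
python3 look.py
```

```text
[596.7  95.5 207. ] [-179.9    0.    -3.1] [-0.9 -0.5 -1.3] [-0.1  0.2  0. ]
red [(array([326.7, 323.4]), array([314, 319,  27,   9, 210], dtype=int32))]
yel [(array([307.3, 283.5]), array([ 290,  225,   28,  103, 1876], dtype=int32)), (array([347.8, 282.9]), array([ 337,  225,   30,  103, 2082], dtype=int32)), (array([328.2, 362.4]), array([286, 359,  85,   7, 511], dtype=int32))]
[(250, [188, 186, 186]), (254, [185, 186, 188]), (258, [186, 188, 187]), (262, [184, 186, 187]), (266, [185, 183, 184]), (270, [184, 186, 187]), (274, [185, 188, 190]), (278, [181, 183, 187]), (282, [184, 188, 188]), (286, [181, 184, 186]), (290, [182, 181, 182]), (294, [182, 183, 185]), (298, [180, 182, 183]), (302, [180, 181, 182]), (306, [182, 185, 185]), (310, [180, 180, 183]), (314, [183, 186, 186]), (318, [183, 165, 165]), (322, [221, 24, 6]), (326, [231, 28, 18]), (330, [69, 65, 68]), (334, [87, 82, 84])]
```

carry_out([
  [0,0,0,3,0,0.5,-1],
  [0,0,0,6,0,1.5,-1],
  [0,0,0,9,0,2.5,-1],
  [0,0,0,9,0,2.5,-1],
  [0,0,0,9,0,2.5,-1],
])

```text
time_s: 23.8
ee_pos: [605.9, 95.0, 204.3]
ee_rot: [-179.9, 0.0, -3.1]
force: [-0.6, 0.1, -1.0]
gripper_width: 31.6
gripper_force: 55.0
```

```bash
python3 look.py | cut -c1-700
```

```text
[605.9  95.  204.3] [-179.9    0.    -3.1] [-0.6  0.1 -1. ] [-0.   0.2  0.1]
red []
yel [(array([307.5, 284.1]), array([ 290,  225,   28,  103, 1908], dtype=int32)), (array([347.6, 283.5]), array([ 337,  225,   30,  103, 2099], dtype=int32)), (array([328. , 362.4]), array([286, 359,  85,   7, 518], dtype=int32)), (array([349. , 393.9]), array([ 179,  376,  325,   31, 3656], dtype=int32))]
[(250, [186, 186, 185]), (254, [183, 185, 186]), (258, [187, 187, 190]), (262, [182, 183, 185]), (266, [186, 183, 189]), (270, [183, 185, 186]), (274, [182, 183, 186]), (278, [183, 183, 187]), (282, [181, 183, 187]), (286, [182, 185, 187]), (290, [184, 186, 188]), (294, [186, 187, 187]), (298, [183, 183, 187]), (302, [183, 185, 188]), (306, [183, 185, 186]), (310, [176, 179, 182]), (314, [181, 185, 185]), (318, [178, 180, 181]), (322, [179, 182, 183]), (326, [183, 183, 185]), (330, [69, 63, 63]), (334, [86, 83, 84])]
```

carry_out([
  [0,0,0,5,0,1.7,-1],
  [0,0,0,10,0,3.3,-1],
  [0,0,0,15,0,5,-1],
  [0,0,0,20,0,6.7,-1],
  [0,0,0,25,0,8.3,-1],
  [0,0,0,28,0,9.3,-1],
  [0,0,0,28,0,9.3,-1],
  [0,0,0,28,0,11,-1],
  [0,0,0,28,0,12,-1],
  [0,0,0,28,0,12,-1],
])

```text
time_s: 24.85
ee_pos: [633.5, 93.5, 192.4]
ee_rot: [-179.9, 0.0, -3.1]
force: [-0.3, 1.2, -0.4]
gripper_width: 31.5
gripper_force: 55.0
```

carry_out([
  [0,0,0,0,0,1,-1],
  [0,0,0,0,0,1,-1],
  [0,0,0,0,0,1,-1],
])

```text
time_s: 25.15
ee_pos: [633.8, 93.5, 191.6]
ee_rot: [-179.9, -0.0, -3.1]
force: [-0.5, -0.2, -0.5]
gripper_width: 31.6
gripper_force: 55.0
```

carry_out([
  [0,0,0,0,0,1,-1],
  [0,0,0,0,0,1,-1],
  [0,0,0,0,0,1,-1],
])

```text
time_s: 25.45
ee_pos: [633.9, 93.6, 190.5]
ee_rot: [-179.9, -0.0, -3.1]
force: [-0.2, -0.4, -0.4]
gripper_width: 31.7
gripper_force: 55.0
```

carry_out([
  [0,0,0,0,0,1,-1],
  [0,0,0,0,0,1,-1],
  [0,0,0,0,0,1,-1],
])

```text
time_s: 25.75
ee_pos: [633.9, 93.6, 189.8]
ee_rot: [-179.9, -0.0, -3.1]
force: [-0.3, -0.0, 0.9]
gripper_width: 31.4
gripper_force: 55.0
```

carry_out([
  [0,0,0,0,0,0.7,-1],
  [0,0,0,0,0,0.7,-1],
  [0,0,0,0,0,0.7,-1],
])

```text
time_s: 26.05
ee_pos: [634.0, 93.6, 189.5]
ee_rot: [-179.9, -0.1, -3.1]
force: [-1.2, -0.5, 6.0]
gripper_width: 31.8
gripper_force: 55.0
```

Contact is confirmed: the peg is carrying the eye. Next I relax the grip, then open.

carry_out([
  [0,0,0,0,0,-0.5,-1],
  [0,0,0,0,0,-0.5,-1],
  [0,0,0,0,0,-0.5,-1],
], force=3)

```text
time_s: 26.35
ee_pos: [634.4, 93.5, 189.4]
ee_rot: [-179.9, -0.1, -3.1]
force: [1.8, -0.4, 3.8]
gripper_width: 32.1
gripper_force: 3.0
```

carry_out([
  [0,0,0,0,0,0,-0.25],
  [0,0,0,0,0,0,-0.15],
  [0,0,0,0,0,0,-0.1],
  [0,0,0,0,0,0,0],
  [0,0,0,0,0,0,0.3],
  [0,0,0,0,0,0,0.6],
  [0,0,0,0,0,0,0.6],
  [0,0,0,0,0,0,0.6],
])

```text
time_s: 27.15
ee_pos: [633.8, 93.6, 189.4]
ee_rot: [-179.9, -0.0, -3.1]
force: [-0.3, 0.7, 0.2]
gripper_width: 72.4
gripper_force: 0.0
```

```bash
python3 look.py | cut -c1-600
```

```text
[633.8  93.6 189.4] [-179.9   -0.    -3.1] [-0.3  0.7  0.2] [-0.   0.2 -0. ]
red []
yel [(array([306.9, 293.4]), array([ 290,  249,   28,   79, 1573], dtype=int32)), (array([348.5, 293.6]), array([ 337,  249,   31,   79, 1662], dtype=int32)), (array([329.2, 361.6]), array([286, 359,  85,   6, 383], dtype=int32))]
[(250, [157, 155, 153]), (254, [188, 188, 186]), (258, [229, 231, 230]), (262, [230, 231, 232]), (266, [230, 231, 231]), (270, [232, 232, 234]), (274, [231, 231, 233]), (278, [231, 231, 232]), (282, [231, 232, 234]), (286, [228, 229, 230]), (290, [231, 232, 232]), (294, [231, 232, 233]), (298, [229, 230, 231]), (302, [229, 231, 231]), (306, [181, 181, 182]), (310, [178, 181, 180]), (314, [179, 180, 182]), (318, [180, 180, 180]), (322, [179, 179, 182]), (326, [178, 179, 180]), (330, [72, 66, 66]), (334, [87, 86, 85])]
```

carry_out([
  [0,0,0,0,0,0,1],
  [0,0,0,0,0,0,1],
  [0,0,0,0,0,-15,1],
  [0,0,0,0,0,-40,1],
  [0,0,0,0,0,-80,1],
  [0,0,0,0,0,-120,1],
  [0,0,0,0,0,-160,1],
  [0,0,0,-50,0,-160,1],
  [0,0,0,-100,0,-160,1],
  [0,0,0,-150,0,-160,1],
  [0,0,0,-200,-50,-160,1],
  [0,0,0,-230,-100,-160,1],
  [0,0,0,-230,-150,-160,1],
  [0,0,0,-230,-200,-160,1],
  [0,0,0,-230,-250,-160,1],
  [0,0,0,-230,-300,-160,1],
  [0,0,0,-230,-350,-160,1],
  [0,0,0,-230,-350,-160,1],
])

```text
time_s: 29.0
ee_pos: [422.2, 458.8, 348.8]
ee_rot: [-179.9, 0.0, -2.9]
force: [0.6, 0.9, 0.5]
gripper_width: 91.2
gripper_force: 0.0
```

```bash
python3 - <<'E'
from h import *
np.set_printoptions(precision=1,suppress=True)
s=state();print(s['time_s'],s['ee_pos'],s['force'])
for j in range(6):
    S=grab_frame('side'); b,m=blobs(S,'yellow',(290,150,372,290),30);print(state()['time_s'],[(c,a,q) for c,a,q in b])
T=grab_frame('top');cv2.imwrite('pics/tf.png',T[:,:,::-1]);cv2.imwrite('pics/sf.png',S[:,:,::-1])
print(potside(S)); print('top yellow',blobs(T,'yellow',(250,150,300,230),15)[0])
im=T[240:332,170:262]; h=cv2.cvtColor(im,cv2.COLOR_RGB2HSV)
m=cv2.inRange(h,np.array((0,120,70)),np.array((11,185,255)));c=max(cv2.findContours(m,0,1)[0],key=cv2.contourArea)
e=cv2.fitEllipse(cv2.convexHull(c));print('pot',np.array(e[0])+[170,240],e[1],plane('top',np.array(e[0])+[170,240],70))
for n,lo,hi in(('red',(0,180,60),(6,255,255)),('green',(60,60,40),(98,255,255)),('blue',(100,80,60),(118,255,255)),('yel',(17,80,80),(32,255,255)),('white',(0,0,110),(180,70,255))):
    k,l,st,cc=cv2.connectedComponentsWithStats(cv2.inRange(h,np.array(lo),np.array(hi)))
    print(n,[(cc[i],st[i,4],plane('top',cc[i]+[170,240],18)[:2]) for i in range(1,k) if 20<st[i,4]<300])
E
```

```text
29.0 [422.2 458.8 348.8] [0.6 0.9 0.5]
29.05 [(array([328., 204.]), np.int32(462), array([323, 167,  11,  74])), (array([368.2, 188.3]), np.int32(89), array([362, 182,  10,  17])), (array([348.1, 202.8]), np.int32(237), array([340, 192,  16,  22]))]
29.1 [(array([328.1, 203.8]), np.int32(461), array([323, 167,  11,  74])), (array([368.2, 188.2]), np.int32(86), array([362, 182,  10,  16])), (array([348. , 202.7]), np.int32(236), array([340, 192,  16,  22]))]
29.15 [(array([328., 204.]), np.int32(462), array([323, 167,  11,  74])), (array([368.4, 188.4]), np.int32(87), array([363, 182,   9,  17])), (array([348. , 202.8]), np.int32(234), array([340, 192,  16,  22]))]
29.2 [(array([328.1, 203.7]), np.int32(472), array([323, 167,  11,  74])), (array([368.2, 188.3]), np.int32(88), array([362, 182,  10,  17])), (array([348.1, 202.8]), np.int32(239), array([340, 192,  16,  22]))]
29.25 [(array([328. , 203.8]), np.int32(460), array([323, 167,  11,  74])), (array([368.2, 188.3]), np.int32(87), array([362, 182,  10,  16])), (array([348.1, 202.8]), np.int32(237), array([340, 192,  16,  22]))]
29
[... 340 characters left out ...]
, np.int64(279)), (227, np.int64(223), np.int64(279)), (233, np.int64(224), np.int64(278)), (239, np.int64(225), np.int64(278)), (245, np.int64(227), np.int64(275)), (251, np.int64(234), np.int64(267))], 254, 198)
top yellow [(array([275.6, 199.6]), np.int32(464), array([263, 183,  25,  34]))]
pot [216.9 284.9] (73.9771499633789, 75.30897521972656) [469.2 213.9  70. ]
red [(array([34.1, 66.5]), np.int32(65), array([428.7, 248.1]))]
green [(array([62.4, 60.4]), np.int32(23), array([443.1, 188.4]))]
blue [(array([63.3, 23.7]), np.int32(69), array([522.3, 190.6]))]
yel [(array([24.7, 48.2]), np.int32(88), array([467.3, 270.6]))]
white [(array([73.9, 53.4]), np.int32(78), array([458.6, 164.6]))]
```

```bash
python3 - <<'E'
from h import *
q=R.from_euler('z',-3.1,degrees=True).as_matrix()
C=np.array([[x,y,z] for x in(-4,4) for y,z in((-19,-180),(19,-180),(-19,-110),(19,-110),(-16,20),(16,20))])@q.T+[634,94,224]
for n in('side','top'):
    P=np.array([proj(n,c) for c in C]);print(n,P.min(0).round(1),P.max(0).round(1))
S=cv2.imread('pics/sf.png')[:,:,::-1];T=cv2.imread('pics/tf.png')[:,:,::-1]
print(blobs(S,'yellow',(290,150,337,290),30)[0],blobs(T,'yellow',(250,150,300,230),15)[0])
# anything else changed?
for a,b in(('side0','sf'),('top0','tf')):
    d=cv2.absdiff(cv2.imread(f'pics/{a}.png'),cv2.imread(f'pics/{b}.png')).max(2)>60
    k,l,st,c=cv2.connectedComponentsWithStats(d.astype(np.uint8));print(a,[st[i].tolist() for i in range(1,k) if st[i,4]>25])
E
```

```text
side [323.9 165.9] [333.9 241. ]
top [262.1 181.9] [288.1 214. ]
[(array([327.97396963, 204.01084599]), np.int32(461), array([323, 167,  11,  74]))] [(array([275.62931034, 199.60991379]), np.int32(464), array([263, 183,  25,  34]))]
side0 [[199, 37, 10, 22, 150], [46, 68, 34, 13, 89], [79, 77, 13, 14, 79], [12, 85, 20, 18, 93], [78, 102, 10, 12, 43], [0, 104, 13, 39, 247], [70, 129, 16, 13, 143], [2, 148, 36, 22, 497], [326, 166, 9, 11, 46], [19, 177, 8, 16, 59], [8, 199, 14, 59, 271], [19, 198, 8, 10, 48], [21, 208, 12, 65, 244], [243, 220, 9, 8, 52], [260, 225, 7, 7, 41], [313, 292, 10, 11, 26], [86, 312, 5, 16, 39], [80, 320, 5, 11, 32]]
top0 [[16, 81, 24, 81, 1156], [49, 93, 16, 37, 352], [69, 115, 28, 59, 759], [44, 137, 18, 28, 287], [87, 139, 30, 35, 354], [33, 160, 21, 13, 60], [263, 183, 18, 6, 85], [136, 184, 21, 30, 87], [279, 192, 8, 23, 94], [125, 200, 18, 10, 38], [228, 258, 11, 12, 99], [218, 263, 12, 15, 125], [0, 267, 4, 14, 39], [13, 266, 55, 47, 1268], [6, 274, 7, 18, 64], [199, 278, 11, 15, 122], [214, 279, 9, 8, 42], [190, 280, 9, 6, 29], [230, 280, 10, 14, 97], [416, 281, 37, 17, 329], [240, 289, 9, 10, 68], [228, 298, 10, 10, 80], [0, 318, 176, 162, 5228], [0, 386, 35, 14, 156], [24, 435, 57, 9, 204], [4, 444, 89, 13, 348], [0, 451, 109, 29, 1552]]
```

```bash
python3 -c "
from workcell import workorder
print(workorder.job_done())"
```

```text
the job is handed in; nothing more can be done
None
```

The paddle hangs straight and still on the red-tipped peg, and all five pebbles are in the pot and moved at least about 23 mm. Stirring slid the pot about 12 mm, and I pushed it back to within about 1 mm of its start; the job is handed in after about 29 s, and I saw nothing else disturbed.

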